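# Sieve whole kernels out of a sample tray and weigh them

## Robot

A 6-joint arm with a two-finger parallel gripper is mounted at the origin on the work surface. World frame = base frame: x ahead of the robot, y to its left, z up, the work surface at z = 0. Lengths are in m, angles in rad, forces in N, time in s.
With the tool pointing down it reaches from about 0.425 to 0.95 m from the base axis. Payload 3.5 kg.
Tool frame: the origin (TCP) lies on the centre line of the jaws, within the pads' length; the fingertips stand 14 mm ahead of it and the grasp point (between the pads) lies 5 mm behind it (ctrl.tip_reach is the distance from the TCP to the fingertips, in m); z points along the fingers, y is the line along which they close (so a half turn about z gives the same grasp; the last joint's range is limited). The gripper opens to 85 mm and grips with 20 to 120 N. Pads are 22 mm wide; open, the fingers measure 114 mm over their backs; the gripper's body (76 mm by 85 mm) begins 54 mm behind the grasp point. The pads swing forward as they close: fully open they stand 13 mm farther back than shut.
Start: joints at [-0.15, 0.286, 1.577, -0, 1.279, -0.15], TCP at [0.675, 0, 0.245] pointing down, gripper open.
Joint ranges: [-2.77, 2.77], [-0.9, 2.22], [0.21, 2.48], [-1.53, 4.67], [0.24, 2.81], [-2.84, 2.84]. Speed limits (rad/s): [2.79, 2.79, 3.14, 3.14, 3.14, 3.14].

## Interface

Orientations are given as a unit quaternion [x, y, z, w].
In Python, from plant import get_state, imaging, workorder, ctrl gives the robot as it stands. The module is installed in compiled form; this text tells all that it offers.
- The arm moves only by the shell command python3 -m jog 'ROWS' [FORCE]. ROWS is JSON, a list of rows, each a list of 7 numbers: the closure, from 0 (fully open) to 1 (shut), then the shift along the tool's x, y, z in mm, then the turn, a rotation vector about the tool's x, y, z in rad. In form: [[gripper, tx, ty, tz, ax, ay, az], ...]. A call has 1 to 12 rows; each row is the pose to reach, as a shift and turn from the pose commanded when the call began, along the tool's axes at that moment; what a row does not reach only later rows make up. A row lasts 1/10 s, in which the tool goes at most 50 mm and 8.59 degrees, less where a joint would pass 70% of its speed; a pose out of reach is approached as far as the arm can. A call with a gripper value outside its range is refused whole. The fingers move at their own pace and stop on an object; FORCE is the grip in N (left out, the last holds). Time passes only in rows, so rows that repeat a pose let the fingers close. It gives the time, the measured TCP pose, the force, the opening and the grip force at its end, in the units of the state.
- get_state(): the state, without advancing time (a new reading comes with each control period).
- imaging.read_camera(name): name is "scene" or "side" or "wrist"; returns a dict with "image" (384x512x3 uint8, blue, green, red), "fx", "fy", "cx", "cy" (pixels), "R" (3x3) and "t" (3): a world point X has camera coordinates R X + t; the wrist camera has in their place "tool_from_camera" (4x4, takes a point from camera to tool coordinates, whose origin is the TCP and whose axes are the flange's). Camera axes: x right, y down, z forward; pixel columns grow to the right and rows downward; lengths in m; the calibration is good to about 2 mm. A picture is of the moment at which its call begins: read the wrist's pose just before it. There is no depth.
- workorder.sign_off(): hands the job in; it is judged then, once.
The state is a dict: "time": time; "qpos": joint angles; "dq": joint speeds; "joint_efforts": joint torques, N m; "eef_pos": TCP position; "tcp_rot": TCP orientation; "contact_force": force on the tool from outside, world axes, zero at the start; "wrist_torque": the same for the moment, N m; "opening": opening from 0.0 (shut) to 1.0 (fully open); "finger_force": force on a finger pad.
Only numpy, scipy, OpenCV 4.12 (cv2) and the standard library are available. Lean on these libraries where they do the work, as an engineer would, in place of code of your own. Each camera call takes 0.05 s, during which the arm holds its last target. There are 200 camera calls.

## Task

Take the wire scoop by its grip and scoop all three whole kernels out of the sample tray, letting the broken chips drop back so that every chip stays in the tray. Then set the loaded scoop down gently and level in the middle of the balance pan and let go, with the kernels still in it. Do not touch kernels or chips with the gripper, and leave the bowl, jar and brush alone.

Things in the scene. Friction and masses are not known exactly. Their poses are not given: they have to be found in the camera images.
- scoop: Open wire scoop of steel, 140 g, loose. Floor: seven 3 mm round bars along its x (x -47 to 47 mm), 17 mm apart at y -51 to 51 mm (14 mm clear gaps); underside z = 0. Back (-x, 30 mm high) and sides (22 to 30 mm high, ending 10 mm short of the tips) are wire fences, set out to y +-58, 120 mm wide overall. The front (+x) is open with free bar tips. Origin: centre of the underside, z up.
- scoop_grip (a point): Centre of the scoop's black grip, a bar 56 mm long along the scoop's x, 16 mm thick along its y, 26 mm high; it lies at x -4, y 0, z 90 mm in the scoop's frame, near over the centre of mass, carried by two wires from the back. Clear below it down to the fences. Axes as the scoop's.
- scoop_front (a point): Middle of the scoop's open front edge: at x 47, y 0, z 1.5 mm in the scoop's frame. Kernels cannot fit through the bars but can roll out here if it is level and jerked, or nose-down; nose-up by 15 degrees they stay against the back fence.
- tray: Open steel tray, fixed. Flat floor 250 mm along its x (-125 to 125), 142 mm along y, 3 mm above the bench; rim 35 mm, walls 4 mm. Origin: centre of the underside, z up; the +x end is farther from the robot. Kernels and chips all lie beyond x = -8; at the empty -x end the scoop can be lowered to the floor, then pushed to +x until the end wall makes the kernels ride up on the bars.
- kernel0: kernel: a whole, hard brown nut kernel, a ball 27 mm across, 15 g, smooth and slippery; origin at its centre. It starts on the tray floor and rolls once the surface slopes by about 4 degrees.
- kernel1: kernel: a whole, hard brown nut kernel, a ball 27 mm across, 15 g, smooth and slippery; origin at its centre. It starts on the tray floor and rolls once the surface slopes by about 4 degrees.
- kernel2: kernel: a whole, hard brown nut kernel, a ball 27 mm across, 15 g, smooth and slippery; origin at its centre. It starts on the tray floor and rolls once the surface slopes by about 4 degrees.
- chip0: chip: a broken bit of kernel, 10 mm across and 7 mm high, small enough to drop through the scoop's gaps any way up; origin at its centre
- chip1: chip: a broken bit of kernel, 10 mm across and 7 mm high, small enough to drop through the scoop's gaps any way up; origin at its centre
- chip2: chip: a broken bit of kernel, 10 mm across and 7 mm high, small enough to drop through the scoop's gaps any way up; origin at its centre
- chip3: chip: a broken bit of kernel, 10 mm across and 7 mm high, small enough to drop through the scoop's gaps any way up; origin at its centre
- chip4: chip: a broken bit of kernel, 10 mm across and 7 mm high, small enough to drop through the scoop's gaps any way up; origin at its centre
- chip5: chip: a broken bit of kernel, 10 mm across and 7 mm high, small enough to drop through the scoop's gaps any way up; origin at its centre
- balance: Grey bench balance, fixed, 235 x 200 mm, 40 mm high, with a square steel pan on top; its display is on its -x side. Origin: underside, z up.
- pan (a point): Centre of the top of the balance's square steel pan (170 x 170 mm), 52 mm above the bench; the pan is level, rigid and does not move. x, y along its edges.
- bowl: Bystander: empty steel bowl, 110 mm across, 50 mm high; origin centre of underside
- jar: Bystander: closed sample jar, 60 mm across, 90 mm high; origin centre of underside
- brush: Bystander: bench brush lying flat; origin on its underside
Not all that is in view belongs to the job. Leave any red or yellow look-alike of the kernel2 alone. What is shaped like the kernel1 but green is not meant.

How it is judged:
By the outcome, as a careful person would: the job done as asked, in the order asked, and still so for the second after the job is handed in, with the robot touching nothing.
It also fails if it takes over 67 s, if anything falls off the work surface, if the arm or the gripper's body presses on something with over 40 N, if the wrist force passes 120 N, or if a joint passes its speed limit or range.

## Working session

There is one attempt and no reset: what is moved stays moved. The work goes in short steps, Python scripts to look and compute and a shell command to move; the robot and the scene stay as the last step left them, time stands still between calls to the robot, and variables do not carry over. Pictures are saved under pics/ and viewed, at most 10 in all, crops included, and the job is handed in when it is done.

```bash
mkdir -p pics; python3 - <<'E'
from plant import get_state, imaging
import cv2, json
s=get_state(); print({k:s[k] for k in('time','eef_pos','tcp_rot','contact_force','opening')})
for n in('scene','side'):
    c=imaging.read_camera(n); cv2.imwrite(f'pics/{n}0.png',c['image'])
    print(n,c['fx'],c['cx'],c['cy'],c['R'],c['t'])
E
```

```text
{'time': 0.0, 'eef_pos': array([6.74358224e-01, 1.53877950e-04, 2.43928707e-01]), 'tcp_rot': array([ 7.07105199e-01,  7.07107343e-01, -7.01530130e-04, -9.75119158e-04]), 'contact_force': array([-0.01614692, -0.14912769, -0.26935624]), 'opening': 0.9997575248086702}
scene 396.6669098171721 261.1240189730155 189.49854127809292 [[-0.83603572  0.54861597  0.00804869]
 [ 0.41924335  0.64821046 -0.63565574]
 [-0.35394813 -0.52805655 -0.7719307 ]] [ 0.49363365 -0.1773345   1.41612407]
side 466.2443451301039 254.78535297096892 191.99079451520447 [[ 0.80147472 -0.59800974  0.00475552]
 [-0.30743201 -0.41882645 -0.85444131]
 [ 0.51295597  0.68335112 -0.51952616]] [-0.46953469  0.2467649   0.76438683]
```

View pics/scene0.png

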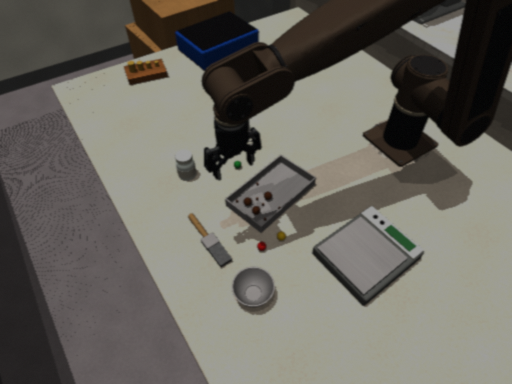

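View pics/side0.png

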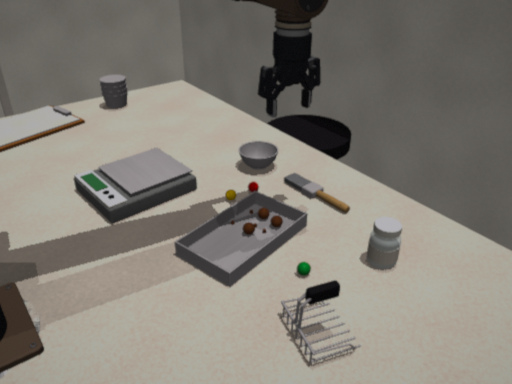

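The scene view shows kernels (brown) at about (248,202), (268,196) and (256,211) inside the tray centred near (271,193). The balance pan is at (368,253), the bowl at (254,287), the jar at (185,162) and the brush at (210,240). The side view shows the scoop with its black grip at (322,292), wires around (318,325), the tray at (243,234) and the kernels at (249,228), (264,213) and (276,221).
Possible look-alikes in the side view are the red ball (253,187), the yellow ball (231,195) and the green ball (304,268). All three lie outside the tray, so I choose the three brown balls inside it.

```bash
cat > h.py <<'E'
import numpy as np, cv2
from plant import get_state, imaging
from scipy.spatial.transform import Rotation as Rot
def cam(n):
    if n=='wrist':
        s=get_state(); c=imaging.read_camera(n); T=np.eye(4); T[:3,:3]=Rot.from_quat(s['tcp_rot']).as_matrix(); T[:3,3]=s['eef_pos']
        W=T@np.array(c['tool_from_camera']); c['R']=W[:3,:3].T; c['t']=-c['R']@W[:3,3]
    else: c=imaging.read_camera(n)
    c['R']=np.array(c['R']); c['t']=np.array(c['t']); return c
def ray(c,u,v):
    d=c['R'].T@np.array([(u-c['cx'])/c['fx'],(v-c['cy'])/c['fy'],1]); return -c['R'].T@c['t'],d
def onz(c,u,v,z):
    o,d=ray(c,u,v); return np.round(o+d*(z-o[2])/d[2],4)
def pix(c,X):
    p=c['R']@np.array(X)+c['t']; return np.array([c['fx']*p[0]/p[2]+c['cx'],c['fy']*p[1]/p[2]+c['cy']])
def blobs(m,lo=15):
    n,l,st,ce=cv2.connectedComponentsWithStats(m.astype(np.uint8)); return [(st[i,4],ce[i].round(1)) for i in range(1,n) if st[i,4]>=lo]
E
python3 - <<'E'
from h import *
S=cam('scene');D=cam('side')
for n,c in(('scene',S),('side',D)):
    h=cv2.cvtColor(c['image'],cv2.COLOR_BGR2HSV); m=((h[...,0]<16)&(h[...,1]>120)&(h[...,2]<150)&(h[...,2]>25))
    for a,p in blobs(m): print(n,a,p,onz(c,*p,.0165))
for p in[(283,158),(316,181),(262,228),(227,196)]: print('tray scene',onz(S,*p,.035))
for p in[(305,212),(250,194),(178,239),(231,270)]: print('tray side',onz(D,*p,.035))
for p in[(192,173),(147,152),(100,166),(141,188)]: print('pan side',onz(D,*p,.052))
print('grip',onz(D,322,292,.09), 'tip pix', pix(S,get_state()['eef_pos']))
a=cv2.resize(D['image'][260:370,260:380],None,fx=5,fy=5,interpolation=2)
cv2.imwrite('pics/c1.png',a)
E
```

```text
scene 1254 [152.   26.6] [ 0.4343 -1.1764  0.0165]
scene 380 [204.5   9.4] [ 0.1463 -1.1927  0.0165]
scene 34 [185.1  21.9] [ 0.2832 -1.1327  0.0165]
scene 560 [146.2  72.4] [ 0.6029 -0.8454  0.0165]
scene 32 [267.6 195.3] [ 0.544  -0.0344  0.0165]
scene 36 [247.4 201.1] [ 0.6086 -0.0491  0.0165]
scene 29 [255.3 209.3] [ 0.6052 -0.0097  0.0165]
scene 60 [261.5 246. ] [0.6599 0.1075 0.0165]
side 309 [ 40.3 134.7] [0.3194 0.739  0.0165]
side 70 [252.9 186.5] [0.6583 0.1051 0.0165]
side 85 [263.4 212.9] [ 0.6072 -0.0041  0.0165]
side 84 [276.3 221.1] [ 0.6103 -0.047   0.0165]
side 91 [248.8 227.9] [ 0.5459 -0.0317  0.0165]
tray scene [ 0.4224 -0.1253  0.035 ]
tray scene [0.3932 0.0125 0.035 ]
tray scene [0.6324 0.068  0.035 ]
tray scene [ 0.6575 -0.0869  0.035 ]
tray side [ 0.6668 -0.0777  0.035 ]
tray side [0.6135 0.0562 0.035 ]
tray side [0.392  0.0017 0.035 ]
tray side [ 0.4252 -0.141   0.035 ]
pan side [0.5403 0.1983 0.052 ]
pan side [0.5019 0.3703 0.052 ]
pan side [0.3713 0.3674 0.052 ]
pan side [0.408  0.2058 0.052 ]
grip [ 0.4769 -0.3239  0.09  ] tip pix [233.70494674 169.51041204]
```

View pics/c1.png

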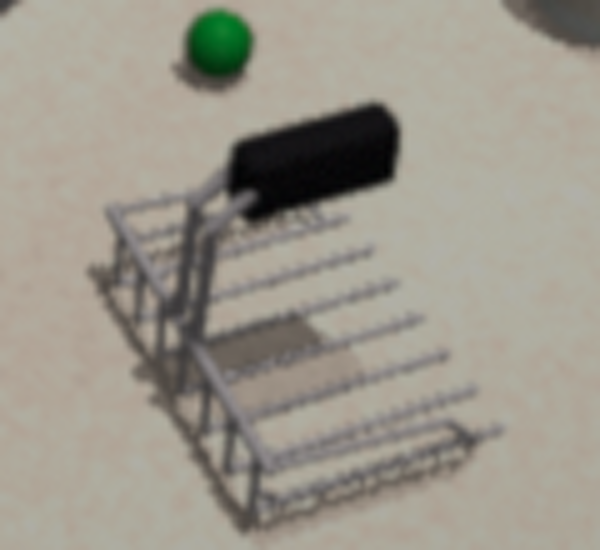

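The crop shows the scoop with its back fence at left (foot corners at crop (95,275) and (250,525)) and its free tips at right, e.g. (350,218) and (505,430). The black grip is centred at crop (313,160).

```bash
python3 - <<'E'
from h import *
D=cam('side');f=lambda x,y:(260+x/5,260+y/5)
for p in[(95,275),(250,525)]: print('back',onz(D,*f(*p),.0015))
for p in[(350,218),(375,250),(399,284),(424,318),(449,353),(476,390),(505,430)]: print('tip',onz(D,*f(*p),.0015))
print('grip',onz(D,*f(313,160),.09)); print('grip ends low edge',onz(D,*f(252,220),.077),onz(D,*f(397,180),.077))
E
```

```text
back [ 0.4471 -0.2569  0.0015]
back [ 0.4196 -0.367   0.0015]
tip [ 0.5386 -0.2903  0.0015]
tip [ 0.5347 -0.3068  0.0015]
tip [ 0.5299 -0.3234  0.0015]
tip [ 0.5255 -0.3395  0.0015]
tip [ 0.5209 -0.3555  0.0015]
tip [ 0.5164 -0.3719  0.0015]
tip [ 0.5117 -0.389   0.0015]
grip [ 0.4776 -0.3245  0.09  ]
grip ends low edge [ 0.4537 -0.3233  0.077 ] [ 0.5035 -0.3379  0.077 ]
```

```bash
python3 - <<'E'
from h import *
c=imaging.read_camera('wrist');print(np.round(c['tool_from_camera'],3),c['fx'])
E
python3 -m jog '[[0,-40,-25,0,0,0,-0.13],[0,-80,-50,0,0,0,-0.26],[0,-120,-75,0,0,0,-0.39],[0,-160,-98,0,0,0,-0.52],[0,-200,-120,0,0,0,-0.65],[0,-240,-145,0,0,0,-0.78],[0,-280,-170,0,0,0,-0.91],[0,-320,-195,0,0,0,-1.04],[0,-326,-198,0,0,0,-1.17],[0,-326,-198,0,0,0,-1.304],[0,-326,-198,0,0,0,-1.304]]'
```

```text
[[ 0.    -0.953 -0.304  0.078]
 [ 1.     0.    -0.     0.   ]
 [ 0.001 -0.304  0.953 -0.128]
 [ 0.     0.     0.     1.   ]] 336.9379217080086
time: 1.4
eef_pos: [0.4765, -0.3266, 0.2453]
tcp_rot: [0.134, 0.991, 0.0, -0.0]
contact_force: [-0.6, 0.2, -0.6]
opening: 1.001
finger_force: 0.0
```

```bash
python3 - <<'E'
from h import *
c=cam('wrist');cv2.imwrite('pics/w1.png',c['image'])
g=cv2.cvtColor(c['image'],cv2.COLOR_BGR2GRAY); n,l,st,ce=cv2.connectedComponentsWithStats((g<45).astype(np.uint8))
for i in range(1,n):
    if st[i,4]>300: print(st[i],ce[i],onz(c,*ce[i],.1),cv2.minAreaRect(np.argwhere(l==i)[:,::-1].astype(np.float32)))
E
```

```text
[ 405    0  107  267 3461] [452.11210633 134.27766541] [ 0.4799 -0.1605  0.1   ] ((453.4882507324219, 130.63162231445312), (103.36207580566406, 266.2704162597656), 2.6324350833892822)
[ 244  145   18   68 1170] [252.51111111 179.21965812] [ 0.4735 -0.3258  0.1   ] ((252.5, 178.5), (67.0, 17.0), 90.0)
[    0   256   512   128 28120] [256.65529872 341.53673542] [ 0.6352 -0.3659  0.1   ] ((255.5, 319.5), (127.0, 511.0), 90.0)
```

View pics/w1.png

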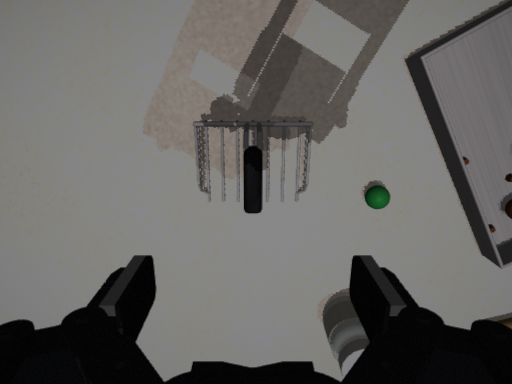

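The wrist view shows the grip at (252,179), aligned vertically with the bars, and the front tips down at row 200. The jar lies well ahead, near (345,330), so I can descend and grasp.

```bash
python3 -m jog '[[0,0,0,40,0,0,0],[0,0,0,80,0,0,0],[0,0,0,115,0,0,0],[0,0,0,140,0,0,0],[0,0,0,155,0,0,0],[0,0,0,160,0,0,0],[1,0,0,160,0,0,0],[1,0,0,160,0,0,0],[1,0,0,160,0,0,0],[1,0,0,160,0,0,0],[1,0,0,160,0,0,0],[1,0,0,160,0,0,0]]' 60; python3 -m jog '[[1,0,0,0,0,0,0],[1,0,0,0,0,0,0],[1,0,0,-15,0,0,0],[1,0,0,-40,0,0,0],[1,0,0,-80,0,0,0],[1,0,0,-120,0,0,0],[1,0,0,-150,0,0,0],[1,0,0,-150,0,0,0]]' 60; python3 - <<'E'
from h import *
D=cam('side');c=cam('wrist')
cv2.imwrite('pics/w2.png',np.vstack([cv2.resize(c['image'],(400,300)),cv2.resize(D['image'],(400,300))]))
cv2.imwrite('pics/raw.png',c['image'])
E
```

```text
time: 2.65
eef_pos: [0.4774, -0.3266, 0.0864]
tcp_rot: [0.133, 0.991, -0.001, 0.001]
contact_force: [-0.4, -1.2, 3.0]
opening: 0.175
finger_force: 59.0
time: 3.45
eef_pos: [0.4788, -0.3274, 0.2414]
tcp_rot: [0.133, 0.991, -0.003, 0.004]
contact_force: [0.2, -0.3, -2.6]
opening: 0.179
finger_force: 58.8
```

View pics/w2.png

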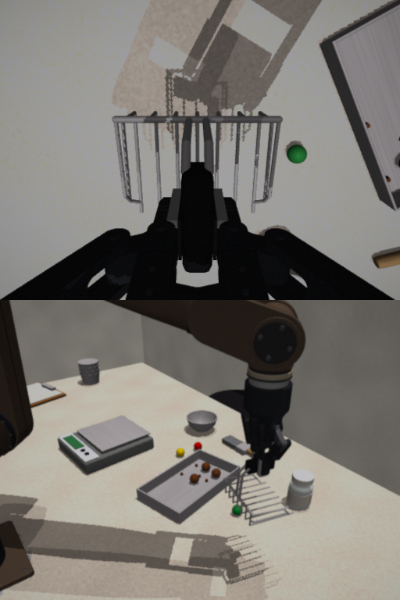

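The scoop is lifted level. The wrist panel shows its back fence at panel row 118 and the tips at 205, with the tray to the right. Next I measure the tray precisely from the first side picture.

```bash
python3 - <<'E'
import cv2
a=cv2.imread('pics/side0.png')[185:280,170:315]
cv2.imwrite('pics/c2.png',cv2.resize(a,None,fx=5.5,fy=5.5,interpolation=2))
E
```

```text
(no output)
```

View pics/c2.png

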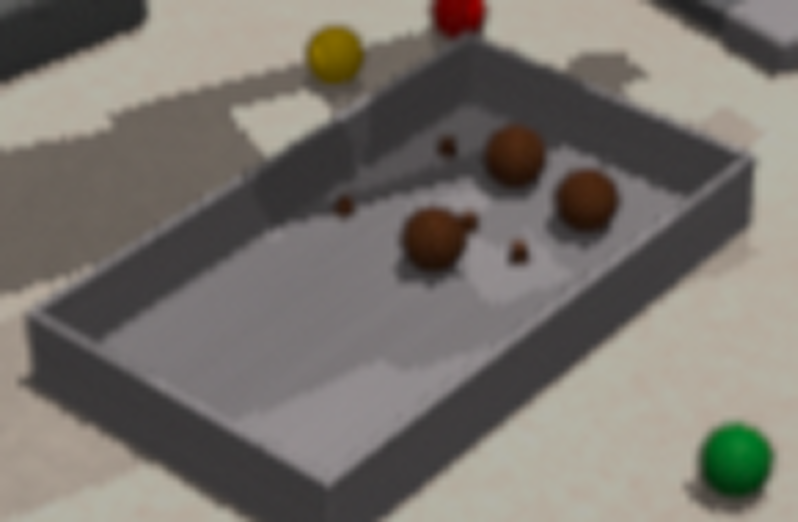

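The crop shows the three brown kernels at (515,155), (587,200) and (433,240) inside the tray. The rim corners are at (472,38), (752,157), (330,490) and (30,315), and the yellow, red and green balls are outside.

```bash
python3 - <<'E'
from h import *
D=cam('side');f=lambda p:(170+(p[0]-2.25)/5.5,185+(p[1]-2.25)/5.5)
# rim: outer corners scan
P=np.array([onz(D,*f(p),.035)[:2] for p in[(472,37),(753,156),(328,489),(28,314)]])
M=np.array([[129,75],[129,-75],[-129,-75],[-129,75]])/1000
c=P.mean(0);H=(P-c).T@M;U,_,V=np.linalg.svd(H);R=U@V
yaw=np.arctan2(R[1,0],R[0,0]);print(c,np.degrees(yaw),np.round((P-c-M@R.T)*1000,1).tolist())
for K in[(.6072,-.0041),(.6103,-.047),(.5459,-.0317)]: print('kernel tray',np.round(R.T@(np.array(K)-c),3))
print('floor corner',onz(D,*f((475,105)),.003)[:2],c+R@[.125,.071])
T=c+R@[-.070,0]; G=c+R@[-.074,0]; print('scoop start',T,'grip',G)
s=get_state();Rt=Rot.from_quat(s['tcp_rot']).as_matrix();print(np.degrees(np.arctan2(-Rt[1,0],-Rt[0,0])),s['eef_pos'])
d=np.array([*G,.25])-s['eef_pos'];print('tool shift mm',Rt.T@d*1000)
print('end jog', (c+R@[.078-.004,0]))
E
```

```text
[ 0.52435 -0.04335] 14.040770996469936 [[-0.2, -2.3], [-0.8, 2.3], [-0.3, 0.3], [1.3, -0.3]]
kernel tray [0.09  0.018]
kernel tray [ 0.082 -0.024]
kernel tray [0.024 0.006]
floor corner [0.6295 0.0538] [0.62838994 0.05585529]
scoop start [ 0.45644137 -0.06033286] grip [ 0.45256087 -0.06130331]
-15.28259574660919 [ 0.47617703 -0.32502524  0.23347569]
tool shift mm [ 92.33989354 248.19915564 -15.82899726]
end jog [ 0.59613913 -0.02539669]
```

```bash
python3 -m jog '[[1,10,25,-5,0,0,-0.05],[1,25,65,-10,0,0,-0.15],[1,40,105,-15,0,0,-0.25],[1,55,145,-15,0,0,-0.35],[1,70,185,-15,0,0,-0.42],[1,82,218,-15,0,0,-0.48],[1,90,240,-15,0,0,-0.512],[1,92,248,-15,0,0,-0.512],[1,92,248,-15,0,0,-0.512],[1,92,248,-15,0,0,-0.512]]'; python3 - <<'E'
from h import *
c=cam('wrist');D=cam('side');s=get_state();print(s['eef_pos'],s['tcp_rot'])
Rt=Rot.from_quat(s['tcp_rot']).as_matrix();print(np.degrees(np.arctan2(-Rt[1,0],-Rt[0,0])),Rt[:,2])
cv2.imwrite('pics/w3.png',np.hstack([cv2.resize(c['image'][:, 40:470],(400,357)),cv2.resize(D['image'][120:290,130:340],(400,357))]))
E
```

```text
time: 4.6
eef_pos: [0.4534, -0.063, 0.2493]
tcp_rot: [-0.122, 0.993, 0.0, -0.001]
contact_force: [-0.2, -0.5, -1.8]
opening: 0.18
finger_force: 58.9
[ 0.45363057 -0.0634741   0.24982395] [-1.21494040e-01  9.92592040e-01  6.44790494e-05 -4.86886405e-04]
13.956679878367757 [-9.82226780e-04  9.69518923e-06 -9.99999518e-01]
```

View pics/w3.png

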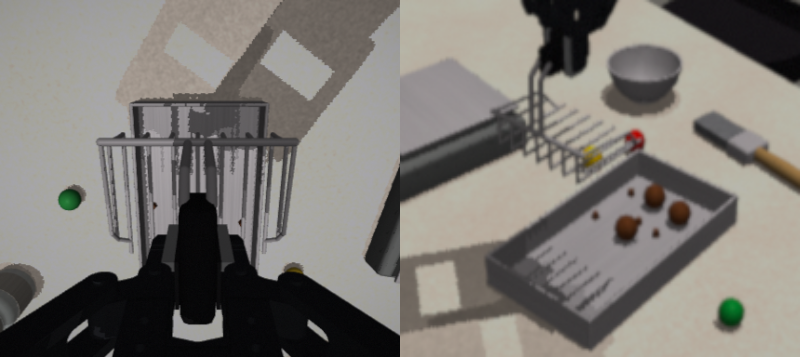

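Wrist panel: the scoop (columns 98 to 298) is centred over the tray's near wall (134 to 268) within about 2 mm. Side panel: all kernels are ahead of the scoop's shadow, so I lower it.

```bash
python3 -m jog '[[1,0,2,30,0,0,0],[1,0,2,70,0,0,0],[1,0,2,105,0,0,0],[1,0,2,130,0,0,0],[1,0,2,145,0,0,0],[1,0,2,152,0,0,0],[1,0,2,156,0,0,0],[1,0,2,156,0,0,0],[1,0,2,156,0,0,0]]' 60; python3 -m jog '[[1,0,0,1,0,0,0],[1,0,0,2,0,0,0],[1,0,0,3,0,0,0],[1,0,0,3,0,0,0]]'
```

```text
time: 5.6
eef_pos: [0.4539, -0.061, 0.0953]
tcp_rot: [-0.122, 0.993, -0.0, 0.001]
contact_force: [0.4, -0.2, -2.1]
opening: 0.175
finger_force: 58.9
time: 6.0
eef_pos: [0.4531, -0.0605, 0.0913]
tcp_rot: [-0.122, 0.992, -0.0, 0.0]
contact_force: [-0.8, -1.0, -1.3]
opening: 0.172
finger_force: 58.9
```

```bash
python3 -m jog '[[1,0,0,1,0,0,0],[1,0,0,2,0,0,0],[1,0,0,2,0,0,0],[1,0,0,2,0,0,0]]'; python3 -m jog '[[1,0,0,0.5,0,0,0],[1,0,0,1,0,0,0],[1,0,0,1,0,0,0]]'
```

```text
time: 6.4
eef_pos: [0.4532, -0.0606, 0.0894]
tcp_rot: [-0.122, 0.992, -0.0, 0.0]
contact_force: [0.5, -0.8, -0.7]
opening: 0.182
finger_force: 58.9
time: 6.7
eef_pos: [0.4533, -0.0606, 0.0894]
tcp_rot: [-0.122, 0.992, 0.0, -0.0]
contact_force: [-2.7, 0.7, 6.0]
opening: 0.175
finger_force: 60.2
```

```bash
python3 -m jog '[[1,-4,0,-0.4,0,0,0],[1,-10,0,-0.4,0,0,0],[1,-16,0,-0.4,0,0,0],[1,-22,0,-0.4,0,0,0],[1,-28,0,-0.4,0,0,0],[1,-34,0,-0.4,0,0,0],[1,-40,0,-0.4,0,0,0],[1,-46,0,-0.4,0,0,0],[1,-52,0,-0.4,0,0,0],[1,-58,0,-0.4,0,0,0],[1,-64,0,-0.4,0,0,0],[1,-70,0,-0.4,0,0,0]]'; python3 -m jog '[[1,-6,0,0,0,0,0],[1,-12,0,0,0,0,0],[1,-18,0,0,0,0,0],[1,-24,0,0,0,0,0],[1,-30,0,0,0,0,0],[1,-36,0,0,0,0,0],[1,-42,0,0,0,0,0],[1,-48,0,0,0,0,0],[1,-54,0,0,0,0,0],[1,-58,0,0,0,0,0],[1,-62,0,0,0,0,0],[1,-62,0,0,0,0,0]]'
python3 - <<'E'
from h import *
D=cam('side');S=cam('scene')
cv2.imwrite('pics/w4.png',np.hstack([cv2.resize(D['image'][150:290,170:320],(450,420),interpolation=2),cv2.resize(S['image'][140:240,210:330],(350,292),interpolation=2)[:,:] if 0 else cv2.resize(S['image'][135:240,215:302],(350,420),interpolation=2)]))
E
```

```text
time: 7.9
eef_pos: [0.5211, -0.0439, 0.0895]
tcp_rot: [-0.123, 0.992, -0.0, -0.001]
contact_force: [-16.4, -3.5, 24.6]
opening: 0.177
finger_force: 62.9
time: 9.1
eef_pos: [0.5822, -0.0287, 0.0894]
tcp_rot: [-0.122, 0.992, -0.0, 0.001]
contact_force: [-2.0, -1.7, 6.0]
opening: 0.181
finger_force: 59.9
```

View pics/w4.png

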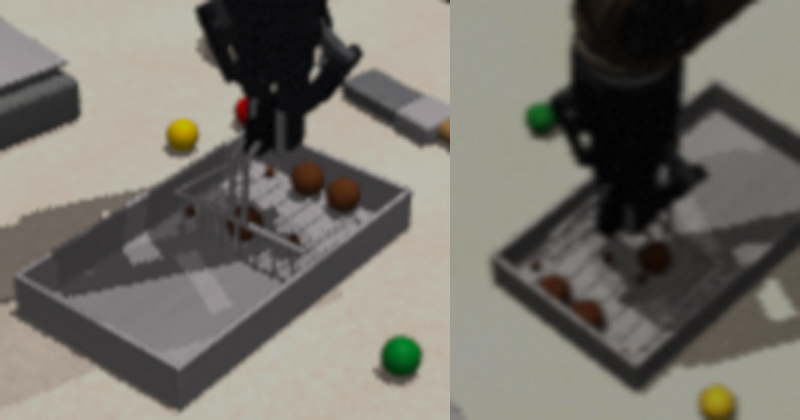

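The picture shows one kernel already on the bars near the back (side panel (243,222)) and two at the end wall ((308,178), (343,195)), with the scoop tips just reaching them. I push on slowly.

```bash
python3 -m jog '[[1,-2,0,0,0,0,0],[1,-4,0,0,0,0,0],[1,-6,0,0,0,0,0],[1,-8,0,0,0,0,0],[1,-10,0,0,0,0,0],[1,-11,0,0,0,0,0],[1,-12,0,0,0,0,0],[1,-12,0,0,0,0,0]]';python3 -m jog '[[1,-0.5,0,0,0,0,0],[1,-1,0,0,0,0,0],[1,-1.5,0,0,0,0,0],[1,-2,0,0,0,0,0],[1,-2,0,0,0,0,0],[1,-2,0,0,0,0,0]]'
python3 - <<'E'
from h import *
D=cam('side');h=cv2.cvtColor(D['image'],cv2.COLOR_BGR2HSV)
m=(h[...,0]<16)&(h[...,1]>120)&(h[...,2]<150)&(h[...,2]>25)
c=np.array([.52435,-.04335]);a=np.radians(14.04);R=np.array([[np.cos(a),-np.sin(a)],[np.sin(a),np.cos(a)]])
for A,p in blobs(m,4):
    x=onz(D,*p,.0165 if A>30 else .0065)[:2];q=R.T@(x-c)
    if abs(q).max()<.16: print(A,p,np.round(q*1000))
print('tcp tray',R.T@(get_state()['eef_pos'][:2]-c)*1000)
E
```

```text
time: 10.0
eef_pos: [0.5926, -0.026, 0.0895]
tcp_rot: [-0.122, 0.992, -0.0, -0.001]
contact_force: [-4.0, -3.6, 8.0]
opening: 0.178
finger_force: 60.4
time: 10.6
eef_pos: [0.594, -0.0256, 0.0896]
tcp_rot: [-0.123, 0.992, -0.0, -0.002]
contact_force: [-5.9, -2.1, 9.4]
opening: 0.178
finger_force: 60.5
87 [272.3 208.9] [116.  12.]
91 [284.2 214.1] [116. -22.]
15 [249.1 224.1] [46. 24.]
10 [254.8 225.5] [50. 11.]
tcp tray [71.87165404  0.25464141]
```

```bash
python3 -m jog '[[1,-0.5,0,0,0,0,0],[1,-1,0,0,0,0,0],[1,-1.5,0,0,0,0,0],[1,-2,0,0,0,0,0],[1,-2,0,0,0,0,0]]';python3 -m jog '[[1,2.3,0,-1.3,0,-0.026,0],[1,4.6,0,-2.6,0,-0.052,0],[1,7,0,-3.8,0,-0.079,0],[1,9.3,0,-4.9,0,-0.105,0],[1,11.7,0,-5.9,0,-0.131,0],[1,14,0,-6.8,0,-0.157,0],[1,18.9,0,-8.2,0,-0.209,0],[1,23.8,0,-9.5,0,-0.262,0],[1,28.8,0,-10.5,0,-0.314,0],[1,28.8,0,-10.5,0,-0.314,0],[1,28.8,0,-10.5,0,-0.314,0]]'
python3 - <<'E'
from h import *
D=cam('side');S=cam('scene');W=cam('wrist')
cv2.imwrite('pics/w5.png',np.hstack([cv2.resize(D['image'][150:290,190:320],(400,430),interpolation=2),cv2.resize(W['image'][60:330,130:380],(400,430),interpolation=2)]))
E
```

```text
time: 11.15
eef_pos: [0.596, -0.0251, 0.0896]
tcp_rot: [-0.123, 0.992, -0.0, -0.001]
contact_force: [-6.0, -2.5, 10.3]
opening: 0.18
finger_force: 60.5
time: 12.25
eef_pos: [0.568, -0.0314, 0.0987]
tcp_rot: [-0.12, 0.98, 0.019, 0.154]
contact_force: [-0.1, 0.2, -2.8]
opening: 0.179
finger_force: 58.8
```

View pics/w5.png

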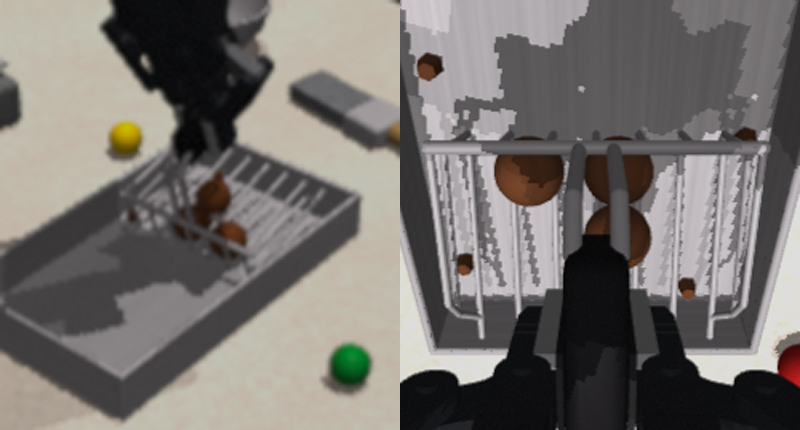

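All three kernels are in the tilted scoop against the back fence (wrist panel (530,170), (618,170) and (618,235)). Four chips are visible near (430,65), (747,135), (465,263) and (687,287). I lift straight up over the tray with a gentle side shake, then use the wrist view before and after to check whether any chip moves with the scoop.

```bash
cat > ch.py <<'E'
from h import *
for n in('wrist','side'):
    c=cam(n);h=cv2.cvtColor(c['image'],cv2.COLOR_BGR2HSV); cv2.imwrite(f'pics/last_{n}.png',c['image'])
    m=(h[...,0]<16)&(h[...,1]>110)&(h[...,2]<190)&(h[...,2]>20)
    a=np.radians(14.04);R=np.array([[np.cos(a),-np.sin(a)],[np.sin(a),np.cos(a)]])
    for A,p in blobs(m,4):
        q=R.T@(onz(c,*p,.0065)[:2]-[.52435,-.04335])
        if abs(q[0])<.2 and abs(q[1])<.16: print(n,A,p,np.round(q*1000))
print(get_state()['eef_pos'],get_state()['time'])
E
python3 ch.py; python3 -m jog '[[1,-3,0,-8,0,0,0],[1,-6,0,-18,0,0,0],[1,-10,0,-30,0,0,0],[1,-14,5,-43,0,0,0],[1,-18,-5,-55,0,0,0],[1,-22,5,-68,0,0,0],[1,-25,-5,-76,0,0,0],[1,-25,4,-76,0,0,0],[1,-25,-4,-76,0,0,0],[1,-25,0,-76,0,0,0],[1,-25,0,-76,0,0,0],[1,-25,0,-76,0,0,0]]'; python3 ch.py
```

```text
wrist 183 [147.7 101.4] [  3. -60.]
wrist 71 [346.2 144. ] [30. 60.]
wrist 19 [210.2 146.7] [ 32. -26.]
wrist 20 [265.5 146.7] [32.  9.]
wrist 1127 [210.1 171.4] [ 51. -27.]
wrist 348 [253.1 171. ] [50.  1.]
wrist 393 [278.3 169.6] [49. 18.]
wrist 206 [254.1 200. ] [74.  2.]
wrist 342 [278.4 209.4] [83. 19.]
wrist 98 [170.  225.4] [ 98. -61.]
wrist 98 [309.  240.4] [113.  44.]
wrist 617 [382.  288.6] [171. 114.]
side 110 [258.5 214.5] [89. 32.]
side 6 [248.3 224.5] [44. 24.]
side 39 [265.3 225. ] [66. -6.]
side 7 [260.9 230.6] [ 44. -12.]
[ 0.56891777 -0.0314189   0.09893579] 12.5
time: 13.7
eef_pos: [0.5687, -0.0314, 0.1785]
tcp_rot: [-0.121, 0.98, 0.019, 0.155]
contact_force: [-0.1, 0.2, -1.7]
opening: 0.174
finger_force: 59.1
wrist 91 [173.6  64.8] [  3. -60.]
wrist 79 [324.3 102.5] [33. 60.]
wrist 69 [224.2 125. ] [ 53. -24.]
wrist 71 [262.1 131. ] [59.  9.]
wrist 17 [209.9 146.8] [ 74. -37.]
wrist 14 [266.  146.9] [74. 13.]
wrist 1173 [209.1 171.3] [100. -40.]
wrist 351 [253.2 171. ] [100.   2.]
wrist 394 [278.2 169.6] [98. 25.]
wrist 53 [297.4 183.5] [114.  44.]
wrist 205 [254.1 199.8] [133.   3.]
wrist 347 [278.5 209.3] [145.  28.]
wrist 447 [359.5 229.4] [173. 115.]
side 110 [258.5 183.6] [199. 120.]
side 36 [265.9 193.2] [174.  77.]
side 7 [248.1 193.1] [147. 111.]
side 10 [261.1 198.9] [146.  69.]
side 4 [266.5 200.5] [149.  55.]
side 4 [232.5 219.5] [36. 65.]
side 5 [257.4 222.8] [62. 13.]
side 4 [267.5 229.5] [ 56. -21.]
[ 0.56887487 -0.03141715  0.17877339] 13.8
```

```bash
python3 - <<'E'
from h import *
M=np.array([[85,85],[85,-85],[-85,-85],[-85,85]])/1000
for n,seed in(('scene',(366,255)),('side',(146,172))):
    c=cam(n);im=cv2.GaussianBlur(cv2.imread(f'pics/{n}0.png'),(3,3),0);mk=np.zeros((386,514),np.uint8)
    _,_,mk,_=cv2.floodFill(im.copy(),mk,seed,0,(3,3,3),(3,3,3),4|(255<<8));m=mk[1:-1,1:-1]
    m=cv2.morphologyEx(m,cv2.MORPH_OPEN,np.ones((3,3)))
    k=max(cv2.findContours(m,0,2)[0],key=cv2.contourArea);hull=cv2.convexHull(k)
    q=cv2.approxPolyN(hull,4,ensure_convex=True).reshape(-1,2)
    P=np.array([onz(c,*p,.052)[:2] for p in q]);ce=P.mean(0)
    print(n,cv2.contourArea(k),q.tolist(),P.tolist(),ce,[round(float(np.linalg.norm(P[i]-P[i-1])),3) for i in range(4)],[round(float(np.degrees(np.arctan2(*(P[i]-P[i-1])[::-1]))),1) for i in range(4)])
E
```

```text
scene 3041.5 [[405, 257], [364, 291], [319, 247], [360, 218]] [[0.3709, 0.3614], [0.5288, 0.3739], [0.5435, 0.2126], [0.385, 0.2012]] [0.45705  0.287275] [0.161, 0.158, 0.162, 0.159] [95.0, 4.5, -84.8, -175.9]
side 1909.5 [[190, 169], [131, 191], [99, 166], [156, 147]] [[0.5467, 0.2193], [0.3836, 0.2069], [0.3693, 0.3689], [0.5351, 0.3839]] [0.458675 0.29475 ] [0.165, 0.164, 0.163, 0.166] [-86.0, -175.7, 95.0, 5.2]
```

```bash
python3 - <<'E'
from h import *
s=get_state();Rt=Rot.from_quat(s['tcp_rot']).as_matrix();p=s['eef_pos']
a=np.radians(4.7);d=np.array([np.cos(a),np.sin(a),0])
print('yaw',np.degrees(np.arctan2(-Rt[1,0],-Rt[0,0])))
for z,P in(('up',[p[0],p[1],.24]),('over',np.array([.458,.290,0])-.0305*d+[0,0,.225])): print(z,np.round(Rt.T@(np.array(P)-p)*1000,1))
print(Rt.T@[0,0,-np.radians(14.04-4.7)])
E
```

```text
yaw 14.048887564022795
up [-18.8   0.  -58. ]
over [ 42.6 343.8 -62.1]
[ 5.02954716e-02 -3.21205550e-05  1.55060788e-01]
```

```bash
python3 -m jog '[[1,-4,0,-12,0,0,0],[1,-10,0,-32,0,0,0],[1,-16,2,-50,0,0,0],[1,-17,10,-58,0,0,0],[1,-12,22,-60,0,0,0],[1,-7,40,-62,0,0,0],[1,-2,62,-62,0,0,0],[1,3,84,-62,0,0,0],[1,8,106,-62,0,0,0],[1,13,128,-62,0,0,0],[1,17,150,-62,0,0,0],[1,21,172,-62,0,0,0]]';python3 -m jog '[[1,3,22,0,0.006,0,0.02],[1,6,44,0,0.012,0,0.038],[1,9,66,0,0.018,0,0.056],[1,12,88,0,0.024,0,0.074],[1,14,110,0,0.03,0,0.092],[1,17,130,0,0.036,0,0.11],[1,19,147,0,0.041,0,0.126],[1,21,160,0,0.046,0,0.142],[1,21.5,168,0,0.05,0,0.155],[1,21.5,172,0,0.05,0,0.155],[1,21.5,172,0,0.05,0,0.155],[1,21.5,172,0,0.05,0,0.155]]'; python3 ch.py; python3 - <<'E'
from h import *
s=get_state();Rt=Rot.from_quat(s['tcp_rot']).as_matrix();p=s['eef_pos']
print(p,'scoop x dir',-Rt[:,0],'y',Rt[:,1])
a=np.radians(4.7);d=np.array([np.cos(a),np.sin(a),0])
for th in(18,12,6,0):
    t=np.radians(th);o=np.array([-.003*np.cos(t)-.0864*np.sin(t),-.003*np.sin(t)+.0864*np.cos(t)])
    P=np.array([.458,.290,.052+.012+.047*np.sin(t)])+d*o[0]+[0,0,o[1]]
    print(th,np.round(Rt.T@(P-p)*1000,1))
c=imaging.read_camera('side');print(c['image'].shape)
S=cam('scene');W=cv2.imread('pics/last_wrist.png')
D=cv2.imread('pics/last_side.png')
cv2.imwrite('pics/w6.png',np.hstack([cv2.resize(W[40:384,100:412],(360,397)),cv2.resize(D[80:230,60:226],(439,397),interpolation=2)]))
E
```

```text
time: 15.1
eef_pos: [0.4873, 0.1272, 0.2302]
tcp_rot: [-0.121, 0.98, 0.019, 0.154]
contact_force: [-1.1, -0.4, -2.1]
opening: 0.18
finger_force: 59.1
time: 16.3
eef_pos: [0.4273, 0.2875, 0.2246]
tcp_rot: [-0.041, 0.987, 0.006, 0.156]
contact_force: [-0.4, 0.3, -2.8]
opening: 0.179
finger_force: 59.1
wrist 4 [ 32.  235.5] [117.  40.]
wrist 327 [ 98.7 260.3] [173. 104.]
side 75 [253.  186.3] [180. 123.]
side 4 [232.5 219.5] [36. 65.]
side 4 [267.5 229.5] [ 56. -21.]
[0.4276971  0.28730653 0.22488635] 16.4
[0.4276971  0.28730653 0.22488635] scoop x dir [0.94803322 0.07770082 0.30853784] y [-8.17515542e-02  9.96652719e-01  2.02437932e-04]
18 [19.3  0.2 62.2]
12 [11.7  0.2 66.9]
6 [ 4.2  0.2 72.6]
0 [-3.1  0.2 79.3]
(384, 512, 3)
```

```bash
cat > ck.py <<'E'
from h import *
for n in('wrist','side'):
    im=cam(n)['image']; cv2.imwrite(f'pics/last_{n}.png',im);h=cv2.cvtColor(im,cv2.COLOR_BGR2HSV)
    m=(h[...,0]<16)&(h[...,1]>110)&(h[...,2]<190)&(h[...,2]>20)
    print(n,[(int(A),p.tolist()) for A,p in blobs(m,3) if n=='wrist' or (80<p[0]<315 and p[1]>90)])
print(get_state()['eef_pos'])
E
python3 ck.py
python3 -m jog '[[1,3,0,10,0,0,0],[1,7,0,24,0,0,0],[1,11,0,38,0,0,0],[1,15,0,50,0,0,0],[1,18,0,58,0,0,0],[1,19,0,62,0,0,0],[1,19,0,62,0,0,0]]'
python3 -m jog '[[1,-1.3,0,0.8,0,0.018,0],[1,-3.8,0,2.3,0,0.052,0],[1,-7.5,0,4.7,0,0.105,0],[1,-10,0,6.6,0,0.14,0],[1,-12.5,0,8.5,0,0.175,0],[1,-15,0,10.4,0,0.209,0],[1,-17.5,0,12.4,0,0.237,0],[1,-19.5,0,14.2,0,0.262,0],[1,-21,0,15.8,0,0.285,0],[1,-22,0,16.6,0,0.3,0],[1,-22.4,0,17,0,0.314,0],[1,-22.4,0,17,0,0.314,0]]'
python3 ck.py
```

```text
wrist [(14, [210.0, 146.9]), (14, [266.5, 146.9]), (1124, [210.2, 171.4]), (549, [253.5, 181.3]), (391, [278.0, 169.7]), (344, [278.4, 209.3]), (6, [32.7, 234.8]), (331, [99.0, 259.5]), (3, [29.0, 301.0])]
side [(139, [131.1, 132.3]), (5, [134.2, 143.0]), (75, [253.0, 186.3]), (3, [260.7, 206.7]), (4, [232.5, 219.5]), (3, [257.3, 222.7]), (4, [267.5, 229.5])]
[0.42794231 0.28739629 0.22511157]
time: 17.3
eef_pos: [0.4286, 0.2877, 0.1595]
tcp_rot: [-0.041, 0.987, 0.006, 0.156]
contact_force: [0.4, -0.8, -2.4]
opening: 0.18
finger_force: 59.1
time: 18.5
eef_pos: [0.4555, 0.29, 0.1509]
tcp_rot: [-0.041, 0.999, 0.0, -0.0]
contact_force: [-0.1, 0.3, -2.4]
opening: 0.176
finger_force: 59.1
wrist [(10, [209.5, 147.0]), (13, [266.0, 147.0]), (1146, [210.2, 171.7]), (352, [253.1, 171.0]), (397, [278.2, 169.7]), (190, [254.3, 199.6]), (339, [278.4, 209.4])]
side [(90, [137.9, 158.3]), (3, [135.0, 168.0]), (3, [139.3, 168.3]), (72, [252.9, 186.2]), (3, [260.7, 206.3]), (4, [232.5, 219.5]), (3, [257.7, 222.7]), (4, [267.5, 229.5])]
[0.45516521 0.2900136  0.1509181 ]
```

```bash
python3 - <<'E'
import cv2,numpy as np
W=cv2.imread('pics/last_wrist.png');D=cv2.imread('pics/last_side.png')
cv2.imwrite('pics/w7.png',np.hstack([cv2.resize(W[:,80:432],(440,480)),cv2.resize(D[105:230,66:160],(360,480),interpolation=2)]))
E
```

View pics/w7.png

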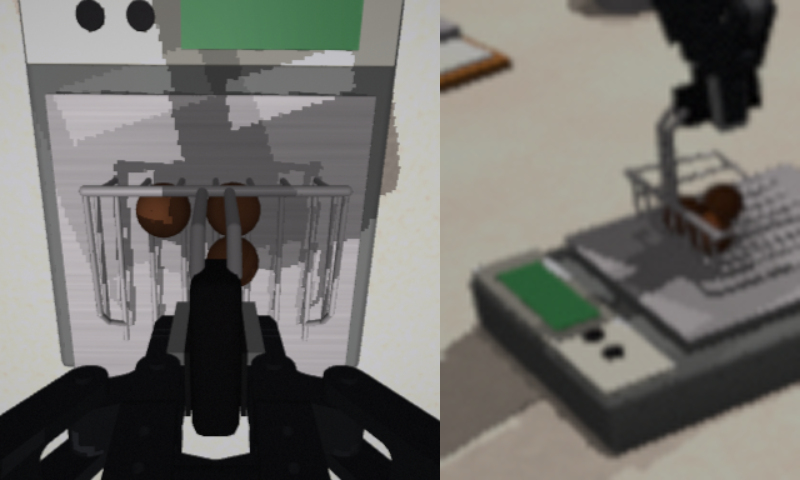

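The wrist panel shows three kernels against the back fence, no chips in the scoop, and the scoop level over the pan. The pan's near edge is at panel row 95, columns 47 to 378. I compute the offset from the pan centre.

```bash
python3 - <<'E'
from h import *
c=cam('wrist');f=lambda x,y:(80+x*.8,y*.8)
s=get_state();Rt=Rot.from_quat(s['tcp_rot']).as_matrix()
for p in[(47,95),(378,95)]:
    X=onz(c,*f(*p),.052);print(X,'tool mm',Rt.T@(X-s['eef_pos'])*1000)
for p in[(82,190),(350,190)]: # back fence top ends
    X=onz(c,*f(*p),.064+.03);print('fence tool mm',Rt.T@(X-s['eef_pos'])*1000)
print(Rt)
E
```

```text
[0.3786 0.1973 0.052 ] tool mm [ 83.86019489 -86.1173313   98.92262798]
[0.3647 0.3654 0.052 ] tool mm [83.85818875 82.55637147 98.96721564]
fence tool mm [ 42.84202362 -59.59724975  56.92352203]
fence tool mm [42.82548911 59.50660718 56.95500401]
[[-9.96597716e-01 -8.24194376e-02 -1.70346875e-04]
 [-8.24194788e-02  9.96597695e-01  2.51159105e-04]
 [ 1.49066910e-04  2.64344491e-04 -9.99999954e-01]]
```

```bash
python3 -m jog '[[1,0.5,-0.5,1,0,0,0],[1,1.5,-1,3,0,0,0],[1,2.5,-1.7,5,0,0,0],[1,3,-1.7,7,0,0,0],[1,3,-1.7,9,0,0,0],[1,3,-1.7,10,0,0,0],[1,3,-1.7,11,0,0,0],[1,3,-1.7,11,0,0,0],[1,3,-1.7,11,0,0,0]]';python3 -m jog '[[1,0,0,0.5,0,0,0],[1,0,0,1,0,0,0],[1,0,0,1,0,0,0],[1,0,0,1,0,0,0]]'
```

```text
time: 19.55
eef_pos: [0.4525, 0.2881, 0.14]
tcp_rot: [-0.041, 0.999, 0.0, 0.0]
contact_force: [0.4, -0.2, -1.0]
opening: 0.171
finger_force: 59.1
time: 19.95
eef_pos: [0.4524, 0.2881, 0.139]
tcp_rot: [-0.041, 0.999, 0.0, -0.0]
contact_force: [-0.2, -0.1, -2.3]
opening: 0.177
finger_force: 59.1
```

```bash
python3 -m jog '[[1,0,0,0.5,0,0,0],[1,0,0,0.5,0,0,0],[1,0,0,0.5,0,0,0]]';python3 -m jog '[[1,0,0,0.4,0,0,0],[1,0,0,0.4,0,0,0],[1,0,0,0.4,0,0,0]]'
```

```text
time: 20.25
eef_pos: [0.4525, 0.2881, 0.1385]
tcp_rot: [-0.041, 0.999, 0.0, -0.0]
contact_force: [-0.6, -0.6, -1.1]
opening: 0.174
finger_force: 59.1
time: 20.55
eef_pos: [0.4525, 0.2881, 0.1384]
tcp_rot: [-0.041, 0.999, 0.0, -0.0]
contact_force: [-2.3, -0.4, 0.9]
opening: 0.172
finger_force: 59.5
```

```bash
python3 -m jog '[[1,0,0,0.3,0,0,0],[1,0,0,0.3,0,0,0]]';python3 -m jog '[[0.82,0,0,0,0,0,0],[0.8,0,0,0,0,0,0],[0.77,0,0,0,0,0,0],[0.72,0,0,0,0,0,0],[0.65,0,0,0,0,0,0],[0.5,0,0,0,0,0,0],[0.5,0,0,0,0,0,0]]' 20; python3 ck.py
```

```text
time: 20.75
eef_pos: [0.4525, 0.2881, 0.1384]
tcp_rot: [-0.041, 0.999, 0.0, -0.0]
contact_force: [-2.9, -1.0, 4.2]
opening: 0.178
finger_force: 59.9
time: 21.45
eef_pos: [0.4525, 0.2881, 0.1377]
tcp_rot: [-0.041, 0.999, 0.0, 0.0]
contact_force: [0.1, -0.4, -0.0]
opening: 0.499
finger_force: 0.0
wrist [(17, [210.1, 147.7]), (20, [266.5, 147.7]), (1161, [210.1, 171.9]), (358, [253.1, 171.5]), (410, [278.4, 170.1]), (194, [254.2, 200.5]), (345, [278.5, 210.1])]
side [(96, [137.8, 163.4]), (3, [135.0, 173.0]), (4, [139.5, 173.5]), (73, [253.0, 186.2]), (4, [232.5, 219.5]), (4, [267.5, 229.5])]
[0.45247478 0.28807746 0.13775474]
```

```bash
python3 -m jog '[[0.5,0,0,-4,0,0,0],[0.5,0,0,-12,0,0,0],[0.5,0,0,-25,0,0,0],[0.5,0,0,-45,0,0,0],[0.5,0,0,-75,0,0,0],[0.5,0,0,-105,0,0,0],[0.5,0,0,-130,0,0,0],[0.5,0,0,-150,0,0,0],[0.5,0,0,-150,0,0,0],[0.5,0,0,-150,0,0,0]]'; python3 - <<'E'
from h import *
for n in('wrist','side','scene'):
    c=cam(n);h=cv2.cvtColor(c['image'],cv2.COLOR_BGR2HSV)
    m=(h[...,0]<16)&(h[...,1]>110)&(h[...,2]<190)&(h[...,2]>20)
    for A,p in blobs(m,3):
        if n=='wrist' or (n=='side' and 80<p[0]<315 and p[1]>100) or (n=='scene' and 220<p[0]<430 and 150<p[1]<300): print(n,A,p,onz(c,*p,.068)[:2],onz(c,*p,.0065)[:2])
print(get_state()['time'],get_state()['contact_force'])
E
```

```text
time: 22.55
eef_pos: [0.4525, 0.2881, 0.2884]
tcp_rot: [-0.041, 0.999, 0.0, 0.001]
contact_force: [-0.2, 0.0, -0.7]
opening: 0.503
finger_force: 0.0
wrist 409 [227.3 135.4] [0.4255 0.2599] [0.4344 0.2561]
wrist 109 [252.3 134.7] [0.4227 0.2855] [0.4311 0.2862]
wrist 163 [266.7 134.9] [0.4216 0.3003] [0.4299 0.3036]
wrist 181 [266.  159.6] [0.4474 0.302 ] [0.4602 0.3057]
wrist 30 [ 12.4 227.8] [0.5485 0.0256] [ 0.579  -0.0194]
wrist 29 [ 51.9 260.6] [0.5866 0.0658] [0.6239 0.0278]
wrist 271 [107.2 288.7] [0.6192 0.1279] [0.6623 0.1009]
wrist 4 [ 10.2 343.5] [0.71   0.0016] [ 0.7691 -0.0477]
wrist 4 [ 15.5 342.8] [0.7083 0.0085] [ 0.7671 -0.0396]
side 98 [137.9 163.5] [0.4429 0.2942] [0.4864 0.4069]
side 3 [135. 173.] [0.4166 0.2531] [0.4571 0.3612]
side 4 [139.5 173.5] [0.4243 0.2445] [0.4656 0.3516]
side 73 [252.9 186.2] [0.6072 0.0364] [0.6692 0.1199]
side 3 [260.7 206.7] [ 0.5695 -0.0423] [0.6273 0.0322]
side 4 [232.5 219.5] [ 0.4942 -0.0463] [0.5434 0.0279]
side 4 [267.5 229.5] [ 0.5303 -0.1159] [ 0.5837 -0.0497]
scene 4 [362.  234.8] [0.429  0.2528] [0.3911 0.2298]
scene 62 [261.4 245.9] [0.6776 0.1331] [0.6565 0.1021]
scene 26 [375.9 245. ] [0.4199 0.2971] [0.3814 0.2772]
scene 55 [368.2 250.2] [0.4482 0.2977] [0.4116 0.2778]
22.7 [-0.24239563 -0.44034567 -0.84995258]
```

```bash
python3 -c "from plant import workorder; print(workorder.sign_off())"
```

```text
the job is handed in; nothing more can be done
None
```

The scoop with all three kernels is resting level at the middle of the balance pan and released, all six chips are in the tray as far as the camera checks show, and the job was handed in at about 23 s.

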